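# Set the strap splitter four clicks finer

## Robot

A 7-joint arm with a two-finger parallel gripper is mounted at the origin on a cart in front of the work surface, level with it; the furniture and walls round the work are solid. World frame = base frame: x ahead of the robot, y to its left, z up, the work surface at z = 0. Lengths are in m, angles in rad, forces in N, time in s.
With the tool pointing down it reaches from about 0.4 to 0.85 m from the base axis. Payload 10.4 kg.
Tool frame: the origin (TCP) lies midway between the tips of the shut fingers; the grasp point (between the pads) lies robot.grip_depth behind it (robot.grip_depth is the distance from the TCP to the grasp point, in m); z points along the fingers, y is the line along which they close (so a half turn about z gives the same grasp; the last joint's range is limited). The gripper opens to 85 mm and grips with 20 to 120 N. Pads are 22 mm wide; open, the fingers measure 114 mm over their backs; the gripper's body (76 mm by 85 mm) begins 54 mm behind the grasp point. The pads swing forward as they close: fully open they stand 13 mm farther back than shut.
Start: joints at [1.321, 0.332, -0.065, 1.46, 0.022, 1.35, -0.088], TCP at [0.141, -0.609, 0.231] pointing down, gripper open.
Joint ranges: [-2.6, 2.6], [-0.5, 2.12], [-1.47, 1.34], [0.16, 2.42], [-1.27, 4.41], [0.06, 2.06], [-2.6, 2.6]. Speed limits (rad/s): [2.22, 2.22, 2.79, 2.79, 3.14, 3.14, 3.14].

## Interface

Orientations are given as a rotation vector (axis times angle).
In Python, from workcell import robot, cams, job gives the robot as it stands. The module is installed in compiled form; this text tells all that it offers.
- The arm moves only by the shell command python3 -m jog 'ROWS' [FORCE]. ROWS is JSON, a list that holds one entry, the list of rows, each a list of 5 numbers: the finger opening in cm, from 0 to 8.54, then the shift along the tool's x, y, z in cm, then the turn about the tool's z in units of 6 degrees (1.0 is 6 degrees). A call has 1 to 20 rows; each row is the pose to reach, as a shift and turn from the pose commanded when the call began, along the tool's axes at that moment; what a row does not reach only later rows make up. A row lasts 1/8 s, in which the tool goes at most 62.5 mm and 10.7 degrees, less where a joint would pass 70% of its speed; a pose out of reach is approached as far as the arm can. A call with a gripper value outside its range is refused whole. The fingers move at their own pace and stop on an object; FORCE is the grip in N (left out, the last holds). Time passes only in rows, so rows that repeat a pose let the fingers close. It gives the time, the measured TCP pose, the force, the opening and the grip force at its end, in the units of the state.
- robot.state(): the state, without advancing time (a new reading comes with each control period).
- cams.snapshot(name): name is "scene" or "side" or "wrist"; returns a dict with "pixels" (400x640x3 uint8, blue, green, red), "fx", "fy", "cx", "cy" (pixels), "xyz" and "rotation" of the camera in the world; the wrist camera has in their place "hand_eye" (4x4, takes a point from camera to tool coordinates, whose origin is the TCP and whose axes are the flange's). Camera axes: x right, y up, looking along -z (the intrinsics and any distortion apply to the point x, -y, -z); pixel columns grow to the right and rows downward; lengths in m; the calibration is good to about 2 mm. A picture is of the moment at which its call begins: read the wrist's pose just before it. There is no depth.
- job.job_done(): hands the job in; it is judged then, once.
The state is a dict: "time": time; "joints": joint angles; "joint_vel": joint speeds; "tau": joint torques, N m; "eef_pos": TCP position; "orientation": TCP orientation; "force": force on the tool from outside, world axes, zero at the start; "moment": the same for the moment, N m; "opening": opening from 0.0 (shut) to 1.0 (fully open); "gripper_force": force on a finger pad.
Only numpy, scipy, OpenCV 4.12 (cv2) and the standard library are available. Lean on these libraries where they do the work, as an engineer would, in place of code of your own. Each camera call takes 0.05 s, during which the arm holds its last target. There are 200 camera calls.

## Task

The green strap splitter on the table has a black click-stop depth dial on its top. With shut fingertips, push the red peg on the dial round so that the dial turns clockwise, seen from above, exactly four clicks from where it stands now, leave it resting in that click stop and draw the hand away. Only push, gently: grip and lift nothing, and leave the tools and the tin round the splitter where they lie.

Things in the scene. Friction and masses are not known exactly. Their poses are not given: they have to be found in the camera images.
- splitter: Green leather strap splitter, fixed. Origin on the table under the dial's axis; x points to its roller-and-blade end, z up. Housing 112 x 112 mm round the origin, 46 mm high; grey scale ring on it, 54 mm radius, top at 49.5 mm. Base plate x -60 to +145, y +-63 mm; blade end (x 63 to 145) at most 54 mm high. Nothing but the peg stands above 58 mm.
- dial_center (a point): Point on the dial's vertical axis, level with the black disc's upper face, 56 mm above the table; it does not turn. The disc has 44 mm radius, with a flat steel button (10 mm radius, 2 mm high) at its centre. Ten black lines on the grey ring round it mark the click stops, 24 degrees apart.
- peg (a point): Centre of the top of the round red upright peg on the disc: 12 mm diameter, 22 mm high above the disc (top 78 mm above the table), its axis 36 mm from the dial's axis. It goes round with the dial. A white line from the disc's centre to the peg points at a black line of the ring at each stop. About 5 N at the peg pushes the dial out of a stop.
- depth_dial (a joint): Dial angle (rad), growing clockwise from above. Ten sprung click stops at 0, 0.4189, 0.8378 ... 3.770; hard ends just beyond. At 0 the peg lies 120 degrees counter-clockwise of the splitter's x axis. The dial starts in one of the first four stops. Half way between stops is a ridge; once 2 degrees past it the dial runs by itself into the next stop within 0.5 s and stays.
- screwdriver_red: Loose screwdriver with a red handle, 192 mm long, lying left of the splitter. Bystander.
- eyelet_tin: Loose round red tin, 60 mm diameter, 27 mm high, standing near and right of the splitter. Bystander.
- seam_ripper: Loose small seam ripper with a purple handle, 77 mm long, lying on the brown leather piece right of the splitter. Bystander.

How it is judged:
On the way:
1. the dial has been pushed out of its starting stop (distance of peg from where it was at the start of the episode above 0.009 m).
At the end, for the whole second after the job is handed in: The dial rests (under 0.05 rad/s) within 0.08 rad of the click stop that is four stops clockwise of the one in which it started, and the screwdriver, tin and seam ripper lie within 15 mm of where they were (distance of peg from where it was at the start of the episode between 0.0509 and 0.056 m and (value of joint depth_dial between 1.5955 and 1.7555 rad or value of joint depth_dial between 2.0144 and 2.1744 rad or value of joint depth_dial between 2.4333 and 2.5933 rad or value of joint depth_dial between 2.8522 and 3.0122 rad) and velocity of joint depth_dial between -0.05 and 0.05 rad/s and distance of each of screwdriver_red, eyelet_tin, seam_ripper from where it was at the start of the episode below 0.015 m); the robot touches nothing.
It fails at once if the splitter or its dial or peg is gripped or pressed hard (more than 25 N from the hand) (contact force between any of the fingers, the arm and splitter above 25 N).
It fails at once if the screwdriver is pushed aside or lifted (more than 15 mm) (distance of screwdriver_red from where it was at the start of the episode above 0.015 m).
It fails at once if the tin is pushed aside or lifted (more than 15 mm) (distance of eyelet_tin from where it was at the start of the episode above 0.015 m).
It fails at once if the seam ripper is pushed aside or lifted (more than 15 mm) (distance of seam_ripper from where it was at the start of the episode above 0.015 m).
It also fails if it takes over 48 s, if anything falls off the work surface, if the arm or the gripper's body presses on something with over 40 N, if the wrist force passes 120 N, or if a joint passes its speed limit or range.

## Working session

There is one attempt and no reset: what is moved stays moved. The work goes in short steps, Python scripts to look and compute and a shell command to move; the robot and the scene stay as the last step left them, time stands still between calls to the robot, and variables do not carry over. Pictures are saved under pics/ and viewed, at most 10 in all, crops included, and the job is handed in when it is done.

```bash
mkdir -p pics; python3 - <<'E'
from workcell import robot,cams
import cv2
s=robot.state();print(s['time'],s['eef_pos'],s['orientation'],s['opening'])
for n in("scene","side"):
    d=cams.snapshot(n);cv2.imwrite(f"pics/{n}.png",d["pixels"]);print(n,[d.get(k) for k in("fx","fy","cx","cy","xyz","rotation")],d.keys())
d=cams.snapshot("wrist");print(d["hand_eye"],d["fx"],d["cx"],d["cy"])
print(robot.grip_depth)
E
```

```text
0.0 [ 0.14044072 -0.60863721  0.23048713] [-3.12002102e+00 -3.55316149e-01  3.97476802e-04] 1.0010178096121745
scene [472.7293466781752, 472.7293466781752, 323.54528997746945, 197.17028320428673, array([-0.21252234, -0.64639734,  0.53892683]), array([ 1.10502351, -0.4503848 , -0.67142323])] dict_keys(['pixels', 'fx', 'fy', 'cx', 'cy', 'xyz', 'rotation'])
side [376.5039219798625, 376.5039219798625, 324.48484353812603, 200.1406630327036, array([ 0.37276781, -0.62855877,  0.47280838]), array([ 1.05725182, -0.08606143, -0.16562679])] dict_keys(['pixels', 'fx', 'fy', 'cx', 'cy', 'xyz', 'rotation'])
[[-5.48711750e-04  9.44581934e-01  3.28275295e-01  8.55479440e-02]
 [ 9.99999420e-01  2.13889859e-04  1.05604942e-03 -7.99583545e-04]
 [ 9.27310446e-04  3.28275684e-01 -9.44581503e-01 -1.41582099e-01]
 [ 0.00000000e+00  0.00000000e+00  0.00000000e+00  1.00000000e+00]] 294.1832313909468 317.78197854207167 196.72285004290168
0.0187
```

View pics/scene.png

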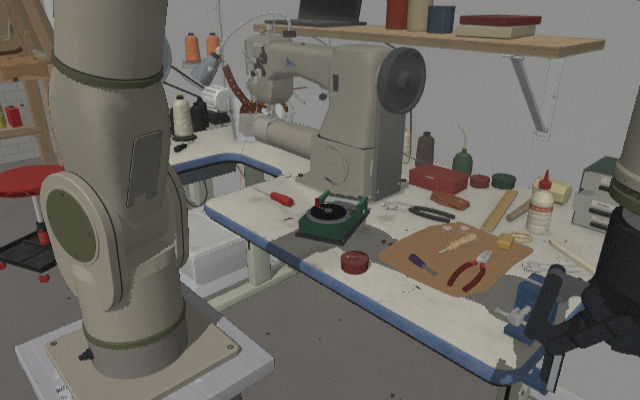

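View pics/side.png

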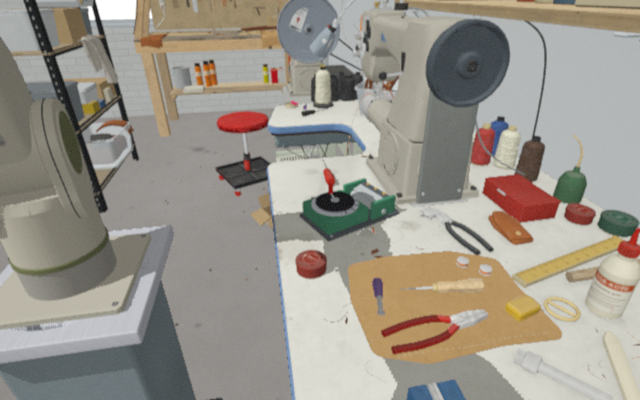

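Both views show the splitter: scene near (335,217), side near (345,208). The tin is at (354,262) in scene and (311,264) in side. I'll enlarge both crops.

```bash
python3 - <<'E'
import cv2,numpy as np
a=cv2.imread("pics/scene.png")[180:255,285:385];b=cv2.imread("pics/side.png")[150:250,285:415]
cv2.imwrite("pics/c1.png",np.hstack([cv2.resize(a,(400,300),interpolation=2),cv2.resize(b,(390,300),interpolation=2)]))
cv2.imwrite("pics/c2.png",cv2.resize(b,(780,600),interpolation=2))
cv2.imwrite("pics/c3.png",cv2.resize(a,(800,600),interpolation=2))
E
```

```text
(no output)
```

View pics/c2.png

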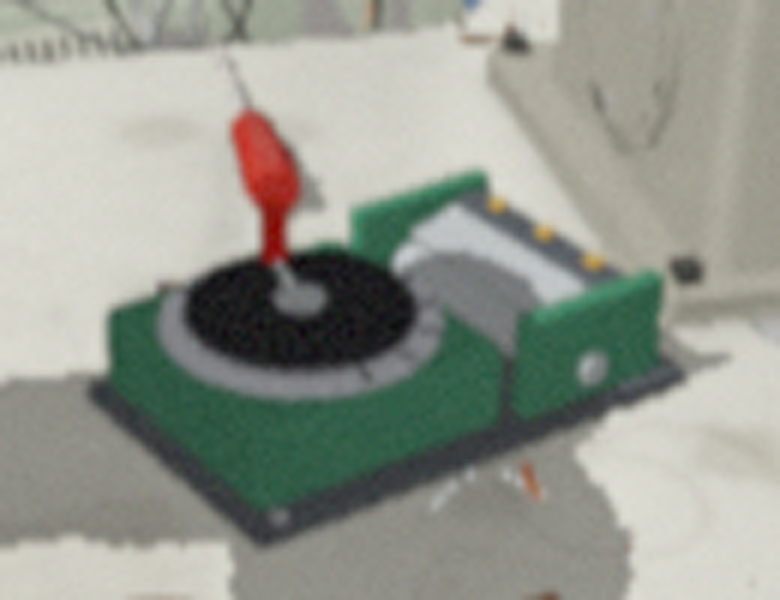

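View pics/c3.png

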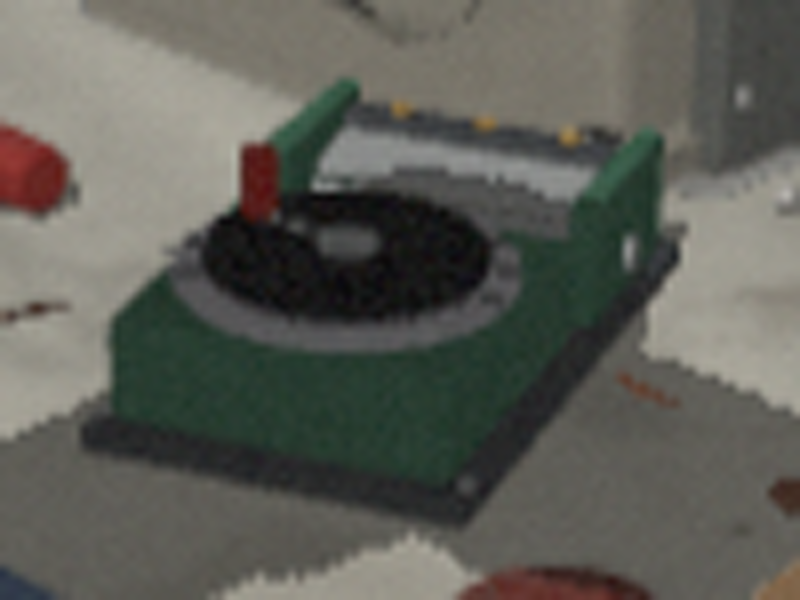

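c2 (side ×6 from 285,150) shows the button at (300,298), the peg base at (273,258) and plate corners at (95,392), (262,540) and (680,370). c3 (scene ×8 from 285,180) shows the button at (348,240), the peg top at (260,150) and corners at (82,435), (462,520) and (680,230).

```bash
cat >h.py <<'E'
import numpy as np
from scipy.spatial.transform import Rotation as R
def ray(u,v,z,fx,cx,cy,xyz,rot):
    d=R.from_rotvec(rot).apply([(u-cx)/fx,-(v-cy)/fx,-1]); return np.array(xyz)+d*(z-xyz[2])/d[2]
def scene(u,v,z): return ray(u,v,z,472.729,323.545,197.17,[-.21252234,-.64639734,.53892683],[1.10502351,-.4503848,-.67142323])
def side(u,v,z): return ray(u,v,z,376.504,324.485,200.14,[.37276781,-.62855877,.47280838],[1.05725182,-.08606143,-.16562679])
E
python3 - <<'E'
from h import *
S=lambda u,v,z:side(285+u/6,150+v/6,z)[:2].round(4)
C=lambda u,v,z:scene(285+u/8,180+v/8,z)[:2].round(4)
print("btn",S(300,298,.058),C(348,240,.058))
print("peg",S(273,260,.056),S(274,200,.078),C(260,150,.078),C(260,215,.056))
for a,b in(((95,392),(82,435)),((262,540),(462,520)),((680,370),(680,230))):print(S(*a,.004),C(*b,.004))
print("tin",side(311,258,.027),"machine edge",scene(300,185,0),side(285+690/6,150+270/6,0), side(374,195,0),scene(400,190,0))
print("sd", S(280,240,.015),S(240,115,.015))
E
```

```text
btn [0.5235 0.0971] [0.5237 0.0986]
peg [0.52   0.1323] [0.522  0.1403] [0.5198 0.1336] [0.5199 0.1337]
[0.4482 0.1326] [0.448  0.1361]
[0.4943 0.0211] [0.4939 0.0199]
[0.6806 0.1044] [0.6948 0.1106]
tin [ 0.44444017 -0.06219553  0.027     ] machine edge [0.67769326 0.38077457 0.        ] [0.71664059 0.19032851 0.        ] [0.64995776 0.20345716 0.        ] [0.87127793 0.14418267 0.        ]
sd [0.541  0.2246] [0.5471 0.3561]
```

The splitter's yaw is about 24°, the dial centre is at (0.5236, 0.098), and the peg stands at 96°, which is stop 2. The target is therefore the peg at 0°. I'll push with the fingers' −x face and turn along with the dial. First I move to a point above and behind the peg with the fingers shut.

```bash
python3 -m jog '[[[0,3,-1.5,0,-1.0],[0,8,-4,0,-2.6],[0,13,-6.5,0,-4.2],[0,18,-9,0,-5.8],[0,22.5,-11.5,0,-7.4],[0,27,-13.8,0,-9],[0,31.5,-16,0,-10.6],[0,36,-18.4,0,-12.2],[0,37.4,-23,0,-13.8],[0,38.9,-27.5,0,-15.4],[0,40.3,-32,0,-17],[0,41.8,-36.7,0,-18.6],[0,43.2,-41.3,0,-20.2],[0,44.7,-45.9,0,-21.8],[0,46.1,-50.4,0,-23.4],[0,47.6,-55,0,-25],[0,49,-59.6,0,-26.6],[0,50.3,-63,0,-28],[0,50.5,-64.2,0,-28.8],[0,50.5,-64.2,0,-28.8]]]' 
python3 - <<'E'
from workcell import robot,cams
from scipy.spatial.transform import Rotation as R
import cv2
s=robot.state();print(s['time'],s['joints'].round(2) if hasattr(s['joints'],'round') else s['joints'],s['eef_pos'],s['force']);print(R.from_rotvec(s['orientation']).as_matrix().round(3))
cv2.imwrite("pics/w1.png",cams.snapshot("wrist")["pixels"])
E
```

```text
time: 2.65
eef_pos: [0.4879, 0.131, 0.2311]
orientation: [0.161, -3.137, -0.001]
force: [0.6, -0.1, -0.5]
opening: -0.0
gripper_force: 0.0
2.65 [ 0.53  0.17 -0.96  1.73  0.14  1.32  1.22] [0.48794162 0.13104052 0.23113676] [ 0.5890825  -0.09489403 -0.49337107]
[[-0.995 -0.102 -0.   ]
 [-0.102  0.995  0.   ]
 [ 0.     0.    -1.   ]]
```

View pics/w1.png

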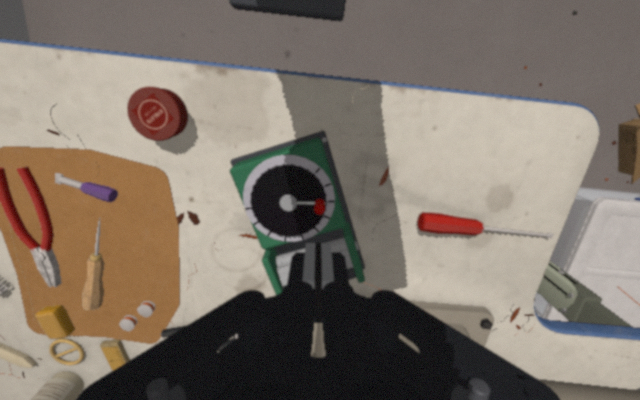

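The wrist view shows the button at (288,203), the peg top at (319,207), and the fingertips near (318,262).

```bash
cat >>h.py <<'E'
HE=np.array([[-5.48711750e-04,9.44581934e-01,3.28275295e-01,8.55479440e-02],[9.99999420e-01,2.13889859e-04,1.05604942e-03,-7.99583545e-04],[9.27310446e-04,3.28275684e-01,-9.44581503e-01,-1.41582099e-01]])
def wrist(u,v,z,s):
    r=R.from_rotvec(s['orientation']);f=294.183
    d=r.apply(HE[:,:3]@[(u-317.782)/f,-(v-196.723)/f,-1]);o=r.apply(HE[:,3])+s['eef_pos'];return o+d*(z-o[2])/d[2]
E
python3 - <<'E'
from h import *
from workcell import robot
s=robot.state()
b=wrist(288,203,.058,s);p=wrist(319,207,.078,s);print(b,p,np.hypot(*(p-b)[:2]),np.degrees(np.arctan2(*(p-b)[1::-1])))
c=np.array([.5236,.098])
r=R.from_rotvec(s['orientation']).as_matrix()
for th in (96,84,72,60,48,36,24,12,9):
    t=np.radians(th);e=np.array([np.cos(t),np.sin(t)]);push=np.array([e[1],-e[0]])
    q=c+.036*e-.018*push;d=r.T@np.r_[q-s['eef_pos'][:2],0];print(th,q.round(4),(d[:2]*100).round(2),(96-th)/6)
E
```

```text
[0.52275017 0.09802791 0.058     ] [0.51641087 0.13287726 0.078     ] 0.03542123908748119 100.30971476115499
96 [0.5019 0.1319] [-1.4   0.06] 0.0
84 [0.5095 0.1357] [-2.18  0.36] 2.0
72 [0.5176 0.1378] [-3.01  0.49] 4.0
60 [0.526  0.1382] [-3.85  0.45] 6.0
48 [0.5343 0.1368] [-4.67  0.23] 8.0
36 [0.5421 0.1337] [-5.41 -0.16] 10.0
24 [0.5492 0.1291] [-6.07 -0.69] 12.0
12 [0.5551 0.1231] [-6.59 -1.34] 14.0
9 [0.5563 0.1214] [-6.7  -1.52] 14.5
```

```bash
python3 -m jog '[[[0,0.5,0.1,3,0],[0,0.5,0.1,8,0],[0,0.5,0.1,12,0],[0,0.5,0.1,15,0],[0,0.5,0.1,16.5,0],[0,0.5,0.1,16.5,0]]]'; python3 -m jog '[[[0,-0.4,0,0,0],[0,-0.8,0,0,0],[0,-1.1,0,0,0],[0,-1.3,0,0,0],[0,-1.5,0,0,0],[0,-1.5,0,0,0]]]'
```

```text
time: 3.45
eef_pos: [0.483, 0.1299, 0.066]
orientation: [0.156, -3.136, 0.0]
force: [-0.4, 0.3, -0.9]
opening: 0.002
gripper_force: 0.0
time: 4.2
eef_pos: [0.4982, 0.1322, 0.0663]
orientation: [0.159, -3.138, -0.0]
force: [1.1, 0.3, 0.4]
opening: 0.003
gripper_force: 0.0
```

```bash
python3 -m jog '[[[0,-0.2,0,0,0],[0,-0.4,0,0,0],[0,-0.6,0.05,0,0.5],[0,-0.8,0.13,0,1]]]'; python3 -m jog '[[[0,-0.1,0.03,0,0.3],[0,-0.2,0.07,0,0.5],[0,-0.3,0.1,0,0.8],[0,-0.4,0.13,0,1]]]'
```

```text
time: 4.7
eef_pos: [0.505, 0.1341, 0.066]
orientation: [-0.008, -3.139, 0.001]
force: [-4.7, -0.6, 3.4]
opening: -0.001
gripper_force: 2.4
time: 5.2
eef_pos: [0.5102, 0.1357, 0.0663]
orientation: [0.172, 3.136, 0.0]
force: [-1.8, 1.4, -0.0]
opening: 0.0
gripper_force: 0.7
```

```bash
cat >tab.py <<'E'
from h import *
from workcell import robot
import sys
s=robot.state();r=R.from_rotvec(s['orientation']).as_matrix();c=np.array([.5234,.098])
y=np.degrees(np.arctan2(r[1,0],r[0,0]))%360
print(y,s['eef_pos'],s['force'])
for th in range(int(sys.argv[1]),int(sys.argv[2]),-3):
    t=np.radians(th);e=np.array([np.cos(t),np.sin(t)]);q=c+.036*e-.018*np.array([e[1],-e[0]])
    d=r.T@np.r_[q-s['eef_pos'][:2],0];print(th,(d[:2]*100).round(2),round((y-(th+90))/6,2))
E
python3 tab.py 84 32
```

```text
173.72144214732526 [0.51016411 0.13566181 0.06629678] [-1.83697449  1.37049377 -0.00722841]
84 [ 0.09 -0.01] -0.05
81 [-0.1   0.08] 0.45
78 [-0.3   0.16] 0.95
75 [-0.49  0.23] 1.45
72 [-0.7   0.29] 1.95
69 [-0.9   0.34] 2.45
66 [-1.11  0.38] 2.95
63 [-1.32  0.41] 3.45
60 [-1.53  0.42] 3.95
57 [-1.74  0.43] 4.45
54 [-1.95  0.42] 4.95
51 [-2.16  0.4 ] 5.45
48 [-2.37  0.37] 5.95
45 [-2.58  0.34] 6.45
42 [-2.78  0.29] 6.95
39 [-2.98  0.23] 7.45
36 [-3.18  0.15] 7.95
33 [-3.37  0.07] 8.45
```

Push on through clicks 1 and 2 towards about 45° at an even, gentle pace.

```bash
python3 -m jog '[[[0,-0.1,0.08,0,0.5],[0,-0.3,0.16,0,1],[0,-0.5,0.23,0,1.5],[0,-0.7,0.29,0,2],[0,-0.9,0.34,0,2.5],[0,-1.1,0.38,0,3]]]'; python3 -m jog '[[[0,-0.2,0.1,0,0.5],[0,-0.38,0.18,0,1],[0,-0.57,0.26,0,1.5]]]';  python3 tab.py 57 8
python3 - <<'E'
from workcell import robot,cams
import cv2
cv2.imwrite("pics/w2.png",cams.snapshot("wrist")["pixels"])
im=cams.snapshot("scene")["pixels"]
cv2.imwrite("pics/s2.png",cv2.resize(im[180:255,285:385],(800,600),interpolation=2))
E
```

```text
time: 5.95
eef_pos: [0.521, 0.1381, 0.0663]
orientation: [-0.662, -3.07, 0.001]
force: [-4.2, 0.7, 2.2]
opening: 0.007
gripper_force: 2.0
time: 6.32
eef_pos: [0.5281, 0.1378, 0.0664]
orientation: [0.901, 3.009, -0.0]
force: [0.2, -0.4, -0.2]
opening: 0.001
gripper_force: 0.0
146.6454146475933 [0.52812936 0.13778576 0.06642332] [ 0.22567668 -0.41770609 -0.15515586]
57 [0.03 0.01] -0.06
54 [-0.16  0.1 ] 0.44
51 [-0.36  0.18] 0.94
48 [-0.55  0.25] 1.44
45 [-0.76  0.31] 1.94
42 [-0.96  0.35] 2.44
39 [-1.17  0.39] 2.94
36 [-1.38  0.42] 3.44
33 [-1.59  0.44] 3.94
30 [-1.8   0.44] 4.44
27 [-2.01  0.44] 4.94
24 [-2.22  0.42] 5.44
21 [-2.43  0.39] 5.94
18 [-2.63  0.35] 6.44
15 [-2.84  0.3 ] 6.94
12 [-3.04  0.24] 7.44
9 [-3.24  0.17] 7.94
```

View pics/s2.png

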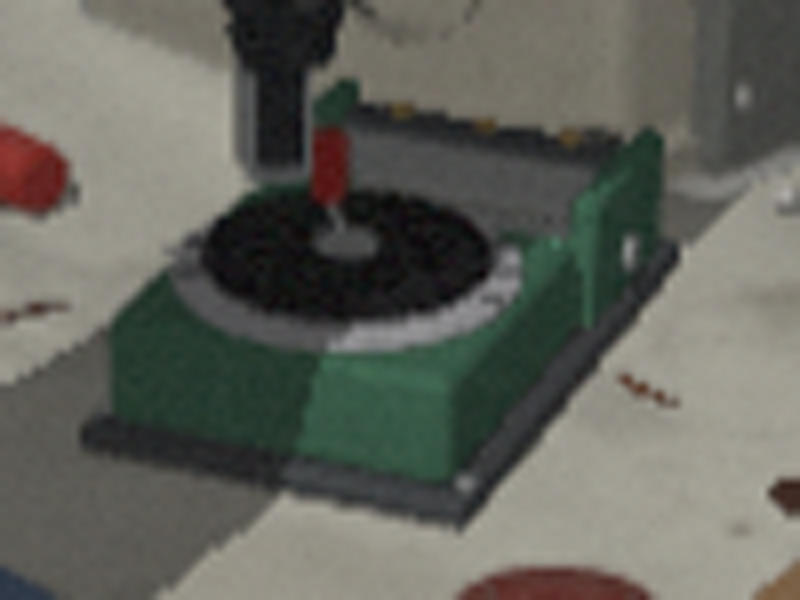

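The peg top is now at (330,137) in the crop, free of the finger, which suggests two clicks. I'll check the angle and then push the third.

```bash
python3 - <<'E'
from h import *
p=scene(285+330/8,180+137/8,.078)[:2]-[.5234,.098];print(np.hypot(*p),np.degrees(np.arctan2(p[1],p[0])))
E
python3 -m jog '[[[0,-0.16,0.1,0,0.5],[0,-0.36,0.18,0,1],[0,-0.55,0.25,0,1.5],[0,-0.76,0.31,0,2],[0,-0.96,0.35,0,2.5]]]'; python3 -m jog '[[[0,-0.2,0.1,0,0.5],[0,-0.38,0.18,0,1]]]';python3 -m jog '[[[0,-0.2,0.1,0,0.5],[0,-0.2,0.1,0,0.5]]]';  python3 tab.py 36 8
```

```text
0.034144286193475086 55.6625540737939
time: 7.05
eef_pos: [0.5369, 0.1365, 0.0663]
orientation: [-1.282, -2.867, 0.0]
force: [-4.5, 2.6, 3.1]
opening: -0.001
gripper_force: 2.1
time: 7.3
eef_pos: [0.5414, 0.1344, 0.0664]
orientation: [-1.432, -2.796, -0.0]
force: [-1.2, 0.6, 0.8]
opening: -0.003
gripper_force: 0.6
time: 7.55
eef_pos: [0.5438, 0.1329, 0.0664]
orientation: [1.503, 2.758, 0.0]
force: [-0.7, 0.0, -0.2]
opening: 0.0
gripper_force: 0.0
122.84049719343797 [0.54376534 0.13288413 0.06640471] [-0.69590531  0.0302519  -0.17523641]
36 [ 0.17 -0.11] -0.53
33 [-0.02 -0.01] -0.03
30 [-0.21  0.08] 0.47
27 [-0.4   0.16] 0.97
24 [-0.6   0.23] 1.47
21 [-0.8   0.29] 1.97
18 [-1.01  0.34] 2.47
15 [-1.22  0.38] 2.97
12 [-1.43  0.4 ] 3.47
9 [-1.64  0.42] 3.97
```

Third click released at about 33°. Now the fourth, stopping just past its ridge.

```bash
python3 -m jog '[[[0,-0.2,0.08,0,0.5],[0,-0.4,0.16,0,1],[0,-0.6,0.23,0,1.5],[0,-0.8,0.29,0,2],[0,-1.0,0.34,0,2.5]]]'; python3 -m jog '[[[0,-0.2,0.1,0,0.5],[0,-0.38,0.18,0,1]]]';python3 -m jog '[[[0,-0.2,0.1,0,0.5],[0,-0.2,0.1,0,0.5]]]';  python3 tab.py 12 8
```

```text
time: 8.18
eef_pos: [0.5509, 0.1279, 0.0663]
orientation: [-1.848, -2.539, -0.001]
force: [-2.0, 3.0, 1.6]
opening: -0.001
gripper_force: 2.0
time: 8.43
eef_pos: [0.5543, 0.124, 0.0663]
orientation: [-1.98, -2.438, -0.0]
force: [-1.5, 0.9, -0.8]
opening: 0.001
gripper_force: 0.5
time: 8.68
eef_pos: [0.5561, 0.1215, 0.0664]
orientation: [2.042, 2.386, 0.0]
force: [-1.2, 0.5, 0.3]
opening: 0.001
gripper_force: 0.0
98.87975950988218 [0.55610657 0.121526   0.06636073] [-1.17814841  0.46849923  0.28728884]
12 [ 0.17 -0.1 ] -0.52
9 [-0.01  0.  ] -0.02
```

```bash
python3 -m jog '[[[0,0.5,0,0,0],[0,1.2,0,0,0],[0,1.4,0,-2,0],[0,1.4,0,-6,0],[0,1.4,0,-10,0],[0,1.4,0,-14,0],[0,1.4,0,-16,0],[0,1.4,0,-16,0],[0,1.4,0,-16,0]]]'
python3 - <<'E'
from workcell import robot,cams
import cv2,numpy as np
d=cams.snapshot("wrist")["pixels"];cv2.imwrite("pics/w3.png",d)
b=cams.snapshot("side")["pixels"];a=cams.snapshot("scene")["pixels"]
cv2.imwrite("pics/f.png",np.vstack([np.hstack([cv2.resize(a[180:255,285:385],(400,300),interpolation=2),cv2.resize(b[150:250,285:415],(400,300),interpolation=2)]),cv2.resize(d[50:350,60:460],(800,600))[:300]]))
cv2.imwrite("pics/f.png",np.hstack([cv2.resize(a[180:255,285:385],(400,300),interpolation=2),cv2.resize(d,(400,250))[0:250].copy() if 0 else cv2.resize(d[40:340,120:520],(400,300))]))
E
```

```text
time: 9.8
eef_pos: [0.5534, 0.1355, 0.226]
orientation: [-2.044, -2.385, 0.001]
force: [0.3, -0.0, 0.1]
opening: -0.003
gripper_force: 0.0
```

View pics/w3.png

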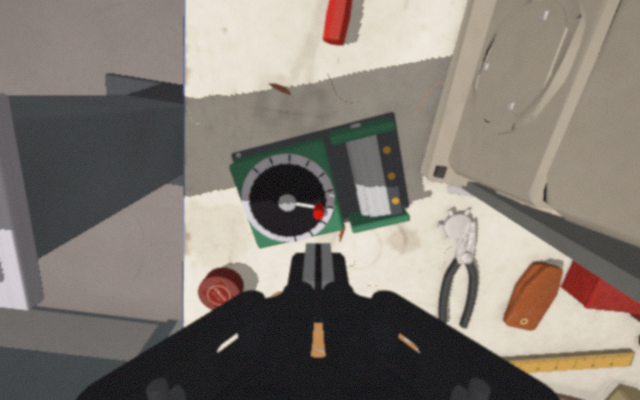

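View pics/f.png

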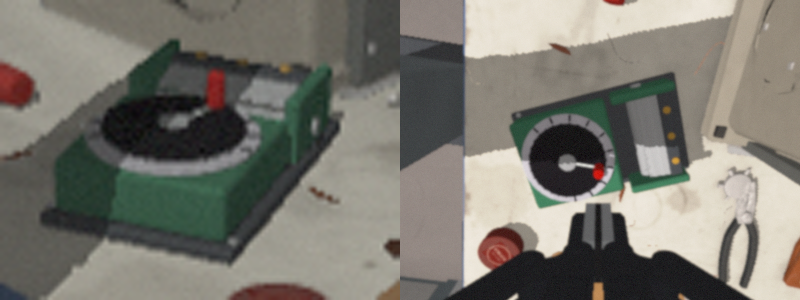

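The final wrist view shows the button at (288,203) and the peg top at (319,213). The tin and screwdriver look undisturbed.

```bash
python3 - <<'E'
from h import *
from workcell import robot
s=robot.state();b=wrist(288,203,.058,s);p=wrist(319,213,.078,s);d=(p-b)[:2]
print(b,p,np.degrees(np.arctan2(d[1],d[0])),np.hypot(*(p[:2]-[.5164,.1329])),np.hypot(*(p[:2]-[.5198,.1338])))
p=scene(285+216/4,180+73/4,.078)[:2];d=p-[.5234,.098];print(p,np.degrees(np.arctan2(d[1],d[0])),np.hypot(*(p-[.5198,.1336])))
E
```

```text
[0.52336676 0.1011609  0.058     ] [0.55825714 0.10266068 0.078     ] 2.4613810079711316 0.05163754727097832 0.049483416720069076
[0.56074876 0.09958092] 2.423798689621684 0.053236257069432524
```

The peg stands at about 2.4° and its chord from the start is 50–53 mm. Four clicks would give 53.5 mm and three would give 42 mm, so this is four.

```bash
python3 -c "
from workcell import job
print(job.job_done())"
```

```text
the job is handed in; nothing more can be done
None
```

I pushed the dial four clicks clockwise and drew the hand away; the final pictures show it about 96° round from its start (to within a few degrees), with the tin and screwdriver looking undisturbed; the seam ripper was out of the final views. I've handed the job in, and it returned no verdict.

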